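Prop the sprung cover of the trim unit and turn the knob beneath to its stop

ROBOT

A 6-joint arm with a two-finger parallel gripper is mounted at the origin on a cart in front of the work surface, level with it; the furniture and walls round the work are solid. World frame = base frame: x ahead of the robot, y to its left, z up, the work surface at z = 0. Lengths are in mm, angles in rad, forces in N, time in s.
With the tool pointing down it reaches from about 350 to 875 mm from the base axis. Payload 4.2 kg.
Tool frame: the origin (TCP) lies on the mounting face of the last link; the fingertips stand 173 mm ahead of it and the grasp point (between the pads) lies grip_point_offset ahead of it (grip_point_offset is the distance from the TCP to the grasp point, in mm); z points along the fingers, y is the line along which they close (so a half turn about z gives the same grasp; the last joint's range is limited). The gripper opens to 85 mm and grips with 20 to 120 N. Pads are 22 mm wide; open, the fingers measure 114 mm over their backs; the gripper's body (76 mm by 85 mm) begins 54 mm behind the grasp point. The pads swing forward as they close: fully open they stand 13 mm farther back than shut.
Start: joints at [1.469, 0.385, 0.008, 0, -1.194, -0.259], TCP at [220.606, 584.75, 404.712] pointing down, gripper open.
Joint ranges: [-3.14, 3.14], [-1.21, 2.06], [-1.07, 1.41], [-3.16, 2.05], [-2.99, -0.16], [-3.1, 3.1]. Speed limits (rad/s): [2.79, 2.79, 3.14, 3.14, 3.14, 3.14].

INTERFACE

Orientations are given as a unit quaternion [x, y, z, w].
In Python, from bench import read_state, get_image, job_done, recognise, place_of, grip_point_offset gives the robot as it stands. The module is installed in compiled form; this text tells all that it offers.
- The arm moves only by the tool carry_out, never from a script. Its arguments are lists of equal length, an entry for each row: "slide": the shift along the tool's x, y, z in m, a list of three; "roll": the turn about the tool's z in degrees; "claw": the finger opening in m, from 0 to 0.0854. A call has 1 to 8 rows; each row is the pose to reach, as a shift and turn from the pose commanded when the call began, along the tool's axes at that moment; what a row does not reach only later rows make up. A row lasts 1/8 s, in which the tool goes at most 62.5 mm and 10.7 degrees, less where a joint would pass 70% of its speed; a pose out of reach is approached as far as the arm can. A call with a gripper value outside its range is refused whole. The fingers move at their own pace and stop on an object; the grip force is fixed at half the most. Time passes only in rows, so rows that repeat a pose let the fingers close. It gives the time, the measured TCP pose, the force, the opening and the grip force at its end, in the units of the state.
- read_state(): the state, without advancing time (a new reading comes with each control period).
- get_image(name): name is "scene" or "top" or "wrist"; returns a dict with "img" (384x512x3 uint8, red, green, blue), "z_map" (384x512 float32, mm along the optical axis (not along the pixel's ray), 0 where there is no reading), "mtx" (3x3 intrinsics, pixels), "world_from_camera" (4x4, takes a point from camera to world coordinates); the wrist camera has in their place "T_tool_cam" (4x4, takes a point from camera to tool coordinates, whose origin is the TCP and whose axes are the flange's). Camera axes: x right, y up, looking along -z (the intrinsics and any distortion apply to the point x, -y, -z); pixel columns grow to the right and rows downward; lengths in mm; the calibration is good to about 2 mm. A picture is of the moment at which its call begins: read the wrist's pose just before it.
- job_done(): hands the job in; it is judged then, once.
Trained networks look in a picture, given as the dict that the camera call returned (one of the last four; its "shot" number tells which), for a name from the list of things; names that differ only in an ending like _2 or _b are one class to them, and where a whole thing is asked for, a point or a joint stands for the part that bears it (a point fixed in the world has none). Each returns a list of dicts, best first, with "conf" (0 to 1); they miss things now and then, are a little off and sometimes report something else, mostly with a low value. They report only what shows in the picture. A call takes as long as a camera call. They do not tell look-alikes from the thing itself.
- recognise(picture, thing): "at" ([column, row] in pixels, amid what is visible of it).
- place_of(picture, thing): "at" ([column, row] in pixels: a listed point, or the origin of a listed thing).
The state is a dict: "clock": time; "joints": joint angles; "joint_vel": joint speeds; "joint_efforts": joint torques, N m; "position": TCP position; "ee_rot": TCP orientation; "contact_force": force on the tool from outside, world axes, zero at the start; "wrist_torque": the same for the moment, N m; "gripper_width": finger opening in mm; "grasp_force": force on a finger pad.
Only numpy, scipy, OpenCV 4.12 (cv2) and the standard library are available. Lean on these libraries where they do the work, as an engineer would, in place of code of your own. Each camera call takes 0.05 s, during which the arm holds its last target. There are 200 camera calls.

TASK

Lift the self-closing clear cover of the trim unit with the steel stay bar and lay the bar across the notches of both ears in front of the raised cover, so that it props the cover upright by itself. Then turn the knob beneath clockwise until you feel it come up firmly against its end stop and leave it bearing there, with the bar still propping the cover. Be gentle: do not strain the cover, do not force the knob at the stop, and leave the timer, the objective can and the petri dish where they are.

Things in the scene. Friction and masses are not known exactly. Their poses are not given: they have to be found in the camera images.
- trim_unit: Fixed grey instrument box, open at the top, 140 (x) x 126 (y) mm. Origin on the bench right under the knob's axis; +x points to the hinge side (away from the robot at yaw 0), z up. It runs from x = -45 to +95 mm. Panel at z = 20 mm; front wall 6 mm thick, top at z = 58 mm; cheeks at y = 55 to 63 mm either side, top at z = 60 mm, rising at the rear to notched ears.
- notch_mid (a point): Midpoint between the two notches: the centre of the bar's section comes here when it props (unit frame 72, 0, 97 mm; axes as the unit). Ears: x = 58 to 94, y = 55 to 63 mm either side, top z = 109 mm; each has a U notch open to the top, x = 67 to 85 mm, floor z = 92 mm. The bar enters from above, pushing the cover back. Its middle may lie 30 mm to either side (y).
- hinge (a point): Point on the cover's hinge axis (unit frame x = 75, y = 0, z = 62 mm; the axis runs along the unit's y). Axes as trim_unit. The cover's underside is 2 mm below this axis when closed, so 2 mm in front of it when upright. Raised, it pushes forward on the bar: the free end of a bar held at one end may swing forward and hang on a prong of its ear, so see that both ends drop in.
- cover_lip (a point): Middle of the underside of the cover's free edge, 6 mm from the edge, 137 mm from the hinge axis; moves with the cover. Closed, the cover juts 23 mm beyond the front wall with its underside at z = 60 mm: the bar goes under this lip from the front. About 1 N lifts it.
- cover (a joint): Angle of the flat clear cover with grey rim (100 mm wide, 143 mm from hinge to lip, 3 mm thick, 60 g). 0 closed and level, 1.57 upright, stop at 2.05 rad. A spring (0.04 to 0.06 Nm) and its weight close it from any angle, so it stays up only if propped; about 2 N holds it at the notches, where it rests on the bar at about 1.7. Damped. Strained above about 15 N.
- stay_bar: Loose square steel bar, 210 mm long (its y), 10 x 10 mm, 50 to 100 g, lying left of the unit, pointing roughly away from the robot. Origin: middle of its underside, z up. Both ends alike. The ears are 126 mm apart over their outer faces, so hold it near one end, beside the unit, while the rest crosses under the cover; the unit's left (+y) side has room for a gripper, the microscope is near its right.
- trim_knob (a joint): Angle of the black bar knob, rad, growing clockwise seen from above; at 0 its grip lies along the unit's x. Starts at 0.1 to 0.4. Turns against a friction of 0.08 Nm; a hidden sprung stop, met somewhere from 0.85 to 1.55, adds 1.5 Nm per rad. Home is 0.1 to 0.15 Nm beyond the friction; 0.27 Nm beyond it strains the stop. Let go, the friction keeps it on the stop.
- knob_grip (a point): Point on the knob's axis at the middle of its grip (unit frame 0, 0, 41.5 mm). Grip 40 mm long, 12 mm wide, 24 mm tall (z = 27.5 to 51.5 mm) on a round skirt of radius 21 mm, top at z = 27.5 mm. Free round the axis: 39 mm to the front wall, 55 mm to each cheek, 65 mm to the bar in its notches.
- dial_plate: Fixed round aluminium scale plate of radius 30 mm under the knob, on the panel; the end stop is mounted beneath it, inside. Origin on the knob's axis at z = 20 mm.
- timer: Bystander: small cream bench timer with buttons, 62 x 66 x 21 mm, origin under its centre, right of the unit.
- objective_can: Bystander: black round can with a pale cap, 37 mm wide, 64 mm tall, origin under its centre, right of the unit.
- petri_dish: Bystander: clear lidded dish, 90 mm wide, 18 mm tall, origin under its centre, near the bench's front edge.
There are look-alikes about, which are no part of the job. There is more than one size of the stay_bar; the one meant has the size given above.

How it is judged (in metres and radians):
On the way, in this order (a step that is already met when the one before it is completed fails the run):
1. the bar lies in both notches, let go, and props the cover upright (value of joint cover above 1.6 rad and x of stay_bar in the frame of notch_mid between -0.01 and 0.014 m and y of stay_bar in the frame of notch_mid between -0.036 and 0.036 m and z of stay_bar in the frame of notch_mid between -0.01 and 0.008 m and angle between the y axis of stay_bar and the y axis of trim_unit, either way round below 0.12 rad and contact force between stay_bar and cover above 0.3 N and contact force between the fingers and stay_bar below 0.1 N), for 0.3 s.
2. the knob is turned against its end stop (over 2.5 N inside, 0.05 Nm) with the cover propped (value of joint cover above 1.6 rad and x of stay_bar in the frame of notch_mid between -0.01 and 0.014 m and y of stay_bar in the frame of notch_mid between -0.036 and 0.036 m and z of stay_bar in the frame of notch_mid between -0.01 and 0.008 m and angle between the y axis of stay_bar and the y axis of trim_unit, either way round below 0.12 rad and contact force between stay_bar and cover above 0.3 N and contact force between trim_knob and dial_plate above 2.5 N), for 0.2 s.
At the end, for the whole second after the job is handed in: The bar lies at rest in both notches (its middle within 36 mm of the middle between them, parallel to the hinge within 0.12 rad) and carries the cover, which stands above 1.6 rad; the knob still bears on its end stop with over 1 N (value of joint cover above 1.6 rad and x of stay_bar in the frame of notch_mid between -0.01 and 0.014 m and y of stay_bar in the frame of notch_mid between -0.036 and 0.036 m and z of stay_bar in the frame of notch_mid between -0.01 and 0.008 m and angle between the y axis of stay_bar and the y axis of trim_unit, either way round below 0.12 rad and contact force between stay_bar and cover above 0.3 N and contact force between trim_knob and dial_plate above 1 N and linear speed of stay_bar below 0.01 m/s); the robot touches nothing.
It fails at once if the cover is strained: a force above 20 N on it (contact force between cover and anything else above 20 N).
It fails at once if the knob is forced: above 17 N (0.3 Nm) on the end stop (contact force between trim_knob and dial_plate above 17 N).
It fails at once if the timer is moved by more than 25 mm (distance of timer from where it was at the start of the episode above 0.025 m).
It fails at once if the objective can is moved by more than 25 mm (distance of objective_can from where it was at the start of the episode above 0.025 m).
It fails at once if the petri dish is moved by more than 25 mm (distance of petri_dish from where it was at the start of the episode above 0.025 m).
It also fails if it takes over 72 s, if anything falls off the work surface, if the arm or the gripper's body presses on something with over 40 N, if the wrist force passes 120 N, or if a joint passes its speed limit or range.

## Working session

There is one attempt and no reset: what is moved stays moved. The work goes in short steps, Python scripts to look and compute and a tool call to move; the robot and the scene stay as the last step left them, time stands still between calls to the robot, and variables do not carry over. Pictures are saved under pics/ and viewed, at most 10 in all, crops included, and the job is handed in when it is done.

Besides the shell and the picture viewer there is one more tool, called after ">>>" as a command line: name --pt "numbers of a row" for each row, then --argument value for the rest. carry_out: Moves the arm, as the interface text tells. Its arguments: {"type":"object","properties":{"slide":{"type":"array"},"roll":{"type":"array"},"claw":{"type":"array"}},"required":["slide","roll","claw"]}

```bash
mkdir -p pics; cat > h.py <<'E'
import numpy as np, cv2
from bench import *
from scipy.spatial.transform import Rotation as R
def cam(p,st=None):
    if "world_from_camera" in p: return np.array(p["world_from_camera"])
    st=st or read_state(); T=np.eye(4); T[:3,:3]=R.from_quat(st["ee_rot"]).as_matrix(); T[:3,3]=st["position"]
    return T@np.array(p["T_tool_cam"])
def ray(p,uv,T):
    K=np.array(p["mtx"]); d=np.array([(uv[0]-K[0,2])/K[0,0],-(uv[1]-K[1,2])/K[1,1],-1.0])
    return T[:3,3],T[:3,:3]@d
def atz(p,uv,z,T):
    o,d=ray(p,uv,T); return o+d*(z-o[2])/d[2]
def dep(p,uv,T):
    o,d=ray(p,uv,T); return o+d*float(p["z_map"][int(round(uv[1])),int(round(uv[0]))])
def cloud(p,T):
    K=np.array(p["mtx"]); v,u=np.mgrid[:384,:512]; z=p["z_map"]
    c=np.stack([(u-K[0,2])/K[0,0]*z,-(v-K[1,2])/K[1,1]*z,-z],-1); return c@T[:3,:3].T+T[:3,3]
def save(p,n): cv2.imwrite("pics/"+n,cv2.cvtColor(p["img"],cv2.COLOR_RGB2BGR))
E
python3 - <<'E'
from h import *
s=read_state(); print(s, grip_point_offset() if callable(grip_point_offset) else grip_point_offset)
for c in ("scene","top"):
    p=get_image(c); T=cam(p); save(p,c+"0.png"); print(c,T[:3,3].round(),p["mtx"])
    for n in ("trim_unit","stay_bar","trim_knob","knob_grip","notch_mid","hinge","cover_lip","dial_plate","timer","objective_can","petri_dish"):
        for r in place_of(p,n)[:3]:
            print(n,np.round(r["at"]),round(r["conf"],2),dep(p,r["at"],T).round())
E
```

```text
{'clock': 0.0, 'joints': array([ 1.46859376e+00,  3.85563739e-01,  6.60150477e-03, -5.00894661e-04,
       -1.19402263e+00, -2.58608199e-01]), 'joint_vel': array([ 0.00130577, -0.00188163, -0.00122921, -0.00075801,  0.00069028,
        0.00269131]), 'joint_efforts': array([ 5.63470658e-04, -3.92281079e+01,  1.88400882e+01,  4.18611601e+00,
       -4.57308037e-03,  1.80741907e-06]), 'position': array([220.53347934, 584.57021866, 403.60703375]), 'ee_rot': array([ 9.83753838e-01, -1.79519177e-01, -1.46579802e-04,  1.10911186e-03]), 'contact_force': array([ 0.19542444, -0.20601914,  0.91195552]), 'wrist_torque': array([-0.00369084, -0.00215816, -0.01886222]), 'grasp_force': 0.0, 'gripper_width': 85.10624749999317} 154.70000000000002
scene [  94. -381.  864.] [[398.88924028   0.         249.4894288 ]
 [  0.         398.88924028 192.25192771]
 [  0.           0.           1.        ]]
trim_unit [244. 192.] 0.69 [  94. -381.  864.]
stay_bar [196. 167.] 0.62 [487. 297.  10.]
stay_bar [184. 131.] 0.59 [556. 448.   1.]Traceback (most recent call last):
  File "<stdin>", line 6, in <module>
ValueError: it knows: cover_lip, dial_plate, hinge, knob_grip, notch_mid, objective_can, petri_dish, stay_bar, timer, trim_unit
```

```bash
python3 - <<'E'
from h import *
for c in ("scene","top"):
    p=get_image(c); T=cam(p); save(p,c+"0.png"); print(c,T[:3,3].round())
    for n in ("trim_unit","stay_bar","knob_grip","notch_mid","hinge","cover_lip","dial_plate","timer","objective_can","petri_dish"):
        z={"knob_grip":41.5,"notch_mid":97,"hinge":62,"cover_lip":60,"dial_plate":20}.get(n,0)
        for r in place_of(p,n)[:3]:
            print(n,np.round(r["at"]),round(r["conf"],2),dep(p,r["at"],T).round(),atz(p,r["at"],z,T).round())
E
```

```text
scene [  94. -381.  864.]
trim_unit [245. 193.] 0.88 [498.  98.  62.] [529. 135.  -0.]
stay_bar [197. 168.] 0.55 [487. 298.   2.] [488. 300.  -0.]
stay_bar [182. 133.] 0.43 [541. 442.   9.] [546. 451.   0.]
notch_mid [263. 156.] 0.9 [660. 201.   3.] [598. 137.  97.]
hinge [265. 162.] 0.88 [647. 180.   1.] [608. 141.  62.]
cover_lip [225. 189.] 0.66 [469. 144.  62.] [470. 145.  60.]
dial_plate [312. 246.] 0.41 [ 520. -112.   37.] [ 528. -106.   20.]
timer [322. 307.] 0.84 [ 429. -226.   20.] [ 437. -222.    0.]
timer [240. 250.] 0.55 [394.   4.  16.] [400.  11.   0.]
objective_can [309. 246.] 0.81 [ 520. -106.   28.] [534. -97.   0.]
petri_dish [236. 249.] 0.91 [390.  14.  14.] [395.  20.   0.]
top [ 250.   91. 1229.]
trim_unit [234. 187.] 0.73 [518. 145.  65.] [533. 148.   0.]
stay_bar [138. 186.] 0.69 [544. 440.   8.] [546. 442.   0.]
stay_bar [186. 199.] 0.55 [500. 295.   3.] [500. 295.   0.]
notch_mid [233. 155.] 0.79 [632. 147.   6.] [603. 143.  97.]
hinge [236. 160.] 0.87 [597. 138.  65.] [597. 138.  62.]
hinge [240. 204.] 0.21 [466. 130.  63.] [467. 130.  62.]
cover_lip [238. 202.] 0.63 [473. 133.  64.] [474. 134.  60.]
dial_plate [235. 160.] 0.51 [598. 139.  63.] [611. 141.  20.]
timer [357. 209.] 0.94 [ 443. -218.   17.] [ 446. -222.    0.]
objective_can [320. 184.] 0.65 [ 523. -111.   35.] [ 531. -117.    0.]
petri_dish [279. 228.] 0.94 [398.  18.  19.] [401.  17.   0.]
petri_dish [234. 204.] 0.47 [466. 145.  67.] [479. 148.   0.]
petri_dish [234. 155.] 0.32 [635. 147.  -4.] [634. 146.   0.]
```

View pics/scene0.png

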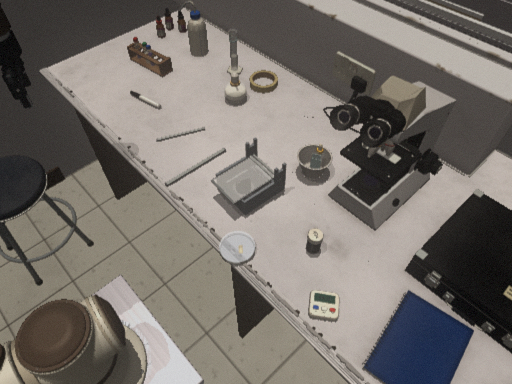

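View pics/top0.png

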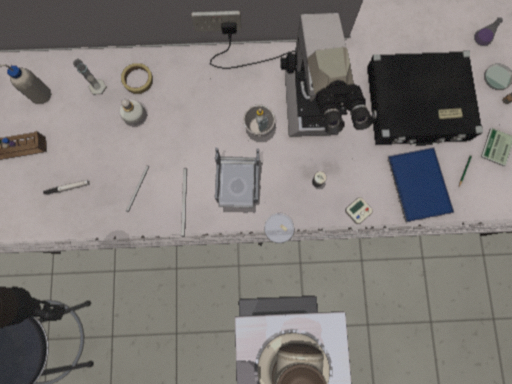

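The top view shows the unit at px (237,180), a bar beside it spanning about (184,168) to (184,235), about 206 mm long, so the right size. The bar at (138,188) is shorter, about 150 mm, so it is the look-alike. Next I'll measure the outlines from depth and colour.

```bash
python3 - <<'E'
from h import *
for c in ("top","scene"):
    p=get_image(c);T=cam(p);C=cloud(p,T)
    m=(C[...,2]>45)&(C[...,2]<130)&(abs(C[...,0]-540)<140)&(abs(C[...,1]-145)<110)&(p["z_map"]>0)
    n,l,s,_=cv2.connectedComponentsWithStats(m.astype(np.uint8)); 
    k=1+s[1:,4].argmax(); P=C[l==k]; print(c,len(P),cv2.minAreaRect(P[:,:2].astype(np.float32)),P[:,:2].min(0),P[:,:2].max(0))
    h=C[(C[...,2]>85)&(C[...,2]<130)&(abs(C[...,0]-600)<60)&(abs(C[...,1]-145)<100)]
    for sg in (h[:,1]>145,h[:,1]<145): print("ear",sg.sum(),h[sg].mean(0).round(1),np.ptp(h[sg],axis=0).round())
    save(p,c+"1.png")
    if c=="top":
        im=cv2.resize(p["img"][150:250,110:280],None,fx=4.7,fy=4.7,interpolation=cv2.INTER_CUBIC); cv2.imwrite("pics/crop.png",im[...,::-1])
        B=(abs(C[...,1]-296)<40)&(abs(C[...,0]-495)<150); g=p["img"].astype(int).sum(2); d=(g<np.median(g[B])-90)&B
        n,l,s,_=cv2.connectedComponentsWithStats(d.astype(np.uint8),connectivity=8)
        for k in range(1,n):
            if s[k,4]>25:
                v,u=np.where(l==k); Q=np.array([atz(p,(a,b),10,T)[:2] for a,b in zip(u,v)],np.float32); print("bar",len(Q),cv2.minAreaRect(Q),cv2.boxPoints(cv2.minAreaRect(Q)).round().tolist())
E
```

```text
top 2000 ((540.576171875, 136.54513549804688), (127.45075225830078, 163.3722686767578), 86.02261352539062) [458.37889158  68.5686452 ] [626.2416697  201.66422226]
ear 46 [607.9 190.6  99.6] [37. 10. 25.]
ear 41 [599.1  74.5 100.6] [37.  7. 25.]
bar 53 ((522.2806396484375, 294.863525390625), (146.08535766601562, 6.127650737762451), 0.945683479309082) [[449.0, 297.0], [449.0, 291.0], [595.0, 293.0], [595.0, 299.0]]
bar 35 ((413.4275817871094, 301.13543701171875), (9.18172836303711, 60.05747985839844), 83.41036224365234) [[383.0, 300.0], [443.0, 293.0], [444.0, 302.0], [384.0, 309.0]]
bar 134 ((372.7712097167969, 295.4713439941406), (24.961246490478516, 79.70413208007812), 0.5709800124168396) [[360.0, 335.0], [361.0, 255.0], [386.0, 256.0], [385.0, 335.0]]
bar 299 ((333.2440185546875, 215.22900390625), (47.12278747558594, 52.63037109375), 88.6561508178711) [[306.0, 192.0], [359.0, 191.0], [360.0, 238.0], [307.0, 239.0]]
scene 2320 ((537.7688598632812, 137.51315307617188), (129.6824188232422, 165.68521118164062), 85.57917785644531) [452.32388876  67.93244933] [623.47521085 203.88105525]
ear 77 [604.3 190.6  96.7] [36. 10. 26.]
ear 82 [595.4  73.4  97.4] [37. 11. 26.]
```

View pics/crop.png

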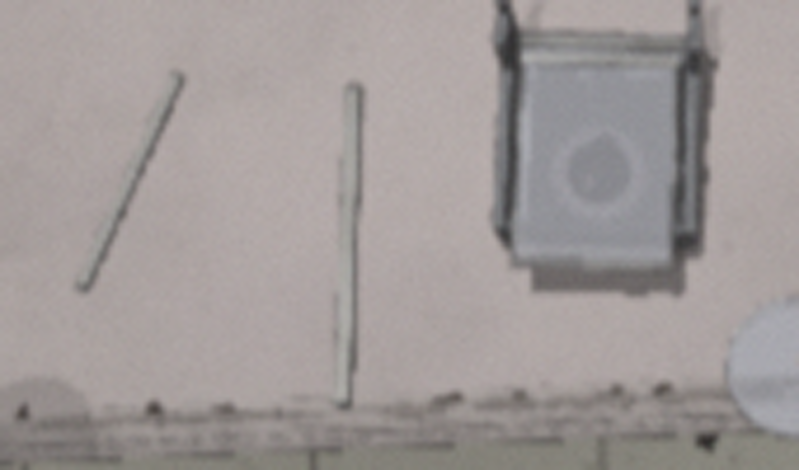

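The crop confirms the long bar from (355,85) to (344,405), with its near end at the bench edge, and the unit yawed about -4°. I'll go above the bar's near end.

>>> carry_out --pt "0.05 0.032 0.015" --pt "0.1 0.065 0.03" --pt "0.15 0.097 0.05" --pt "0.2 0.13 0.067" --pt "0.25 0.162 0.085" --pt "0.298 0.194 0.1" --pt "0.298 0.194 0.1" --pt "0.298 0.194 0.1" --roll '[-3, -6, -10, -13, -16, -19, -19, -19]' --claw '[0.05, 0.05, 0.05, 0.05, 0.05, 0.05, 0.05, 0.05]'

```text
clock: 2.35
position: [431.2, 298.2, 305.0]
ee_rot: [1.0, -0.015, 0.0, -0.0]
contact_force: [-0.0, 0.7, 0.3]
gripper_width: 49.6
grasp_force: 0.0
```

```bash
cat >> h.py <<'E'
O=np.array([526.2,138.5]); YAW=-0.073
def u2w(x,y,z): c,s=np.cos(YAW),np.sin(YAW); return np.array([O[0]+c*x-s*y,O[1]+s*x+c*y,z])
def w2u(P): c,s=np.cos(YAW),np.sin(YAW); d=np.asarray(P)[...,:2]-O; return np.stack([c*d[...,0]+s*d[...,1],-s*d[...,0]+c*d[...,1],np.asarray(P)[...,2]],-1)
G=154.7
def yawx(st): x=R.from_quat(st["ee_rot"]).as_matrix()[:,0]; return np.arctan2(x[1],x[0])
def go(g,yaw):
    "slide/roll from measured pose to bring the grasp point to world g"
    st=read_state(); M=R.from_quat(st["ee_rot"]).as_matrix()
    d=np.array(g)+[0,0,G]-st["position"]; print("slide",(M.T@d).round(1),"roll",round(np.degrees(yawx(st)-yaw),1))
E
python3 - <<'E'
from h import *
s=read_state(); print(s["position"],yawx(s),s["joints"].round(2))
p=get_image("wrist");T=cam(p,s);save(p,"w0.png")
for n in ("stay_bar","trim_unit","notch_mid","hinge","cover_lip"):
    for r in place_of(p,n)[:2]: print(n,np.round(r["at"]),round(r["conf"],2),dep(p,r["at"],T).round(),atz(p,r["at"],10,T).round())
E
```

```text
[431.23473072 298.15136793 305.03629888] -0.029914983378203436 [ 0.91  0.31 -0.38  0.   -0.88  0.63]
stay_bar [90. 78.] 0.9 [538. 440.   4.] [537. 436.  10.]
stay_bar [247. 123.] 0.55 [494. 300.   9.] [495. 300.  10.]
trim_unit [423.  83.] 0.76 [521. 174.  61.] [524. 145.  10.]
cover_lip [448. 156.] 0.81 [468. 148.  61.] [459. 112.  10.]
```

View pics/w0.png

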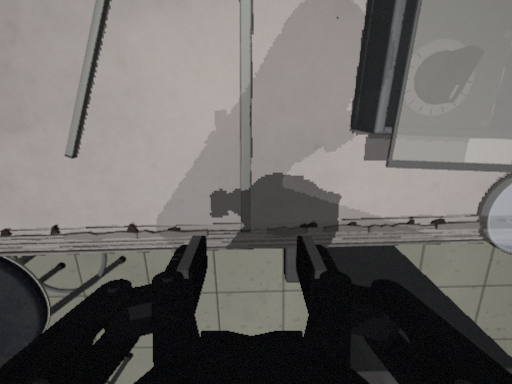

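The wrist view shows the bar running from (246,0) down to its near end at about (247,231), right at the bench edge. The unit's left wall is at the upper right.

```bash
python3 - <<'E'
from h import *
s=read_state(); p=get_image("wrist");T=cam(p,s);C=cloud(p,T)
for uv in ((246,5),(246,120),(247,200),(247,229)): print(uv,atz(p,uv,10,T).round(1),dep(p,uv,T).round(1))
# bar extents by colour: profile along columns 235..260 at rows
g=p["img"].astype(int).sum(2)
for r in (20,100,180,215,225,230,235): print(r,g[r,234:262:2])
go((407,299.5,6),-0.02)
E
```

```text
(246, 5) [587.2 299.3  10. ] [587.7 299.3   8.2]
(246, 120) [496.6 302.2  10. ] [496.5 302.3   8.1]
(247, 200) [419.9 303.7  10. ] [419.3 303.7   8.2]
(247, 229) [388.6 304.7  10. ] [387.7 304.7   7.9]
20 [492 495 488 445 396 460 454 455 458 298 298 496 499 489]
100 [506 505 504 397 339 389 379 379 368 286 439 434 434 432]
180 [416 422 418 380 323 364 356 353 295 296 417 287 209 206]
215 [416 413 365 195 160 173 168 166 159 210 209 205 210 210]
225 [387 387 391 367 308 265 161 161 153 200 192 192 200 190]
230 [282 296 275 193  92 103  95  97 116 191 188 182 183 186]
235 [368 313 186 191 188 191 191 186 183 185 191 196 185 190]
slide [-2.360e+01  1.000e-01  1.443e+02] roll -0.4
```

>>> carry_out --pt "-0.023 -0.004 0.04" --pt "-0.023 -0.004 0.08" --pt "-0.023 -0.004 0.11" --pt "-0.023 -0.004 0.125" --pt "-0.023 -0.004 0.131" --pt "-0.023 -0.004 0.131" --roll '[0, 0, 0, 0, 0, 0]' --claw '[0.05, 0.05, 0.05, 0.05, 0.05, 0.05]'

```text
clock: 3.45
position: [408.3, 303.1, 174.1]
ee_rot: [1.0, -0.014, 0.0, -0.0]
contact_force: [0.1, -0.2, -0.1]
gripper_width: 50.4
grasp_force: 0.0
```

>>> carry_out --pt "0 0 0" --pt "0 0 0" --pt "0 0 0" --pt "0 0 0" --pt "0 0 0" --pt "0 0 0" --pt "0 0 0" --pt "0 0 0" --roll '[0, 0, 0, 0, 0, 0, 0, 0]' --claw '[0.03, 0.015, 0.005, 0.005, 0.005, 0.005, 0.005, 0.005]'

```text
clock: 4.45
position: [408.3, 303.0, 174.6]
ee_rot: [1.0, -0.014, 0.001, -0.001]
contact_force: [-0.9, -0.2, 5.9]
gripper_width: 7.8
grasp_force: 61.5
```

>>> carry_out --pt "0 0 -0.015" --pt "0 0 -0.04" --pt "0 0 -0.07" --pt "0 0 -0.1" --pt "0 0 -0.13" --pt "0 0 -0.13" --roll '[0, 0, 0, 0, 0, 0]' --claw '[0.005, 0.005, 0.005, 0.005, 0.005, 0.005]'

```text
clock: 5.2
position: [408.4, 303.0, 306.8]
ee_rot: [1.0, -0.015, 0.002, -0.003]
contact_force: [-0.6, 0.3, -1.8]
gripper_width: 8.1
grasp_force: 60.7
```

```bash
python3 - <<'E'
from h import *
s=read_state(); print(s["position"],s["gripper_width"],s["grasp_force"],s["contact_force"],s["wrist_torque"])
p=get_image("wrist");T=cam(p,s);C=cloud(p,T);save(p,"w1.png")
M=T.copy()
R0=R.from_quat(s["ee_rot"]).as_matrix()
L=(C-s["position"])@R0  # tool frame
m=(abs(L[...,1])<25)&(L[...,2]<190)&(L[...,2]>140)&(L[...,0]>25)&(p["z_map"]>0)
Q=L[m]; print(len(Q),Q.min(0),Q.max(0)); 
for a in range(30,200,20):
    q=Q[abs(Q[:,0]-a)<10]
    if len(q): print(a,np.median(q,0).round(1),np.ptp(q[:,1]).round(1))
# other bar and bench
b=C[(C[...,2]<3)&(p["z_map"]>0)&(C[...,0]>400)&(C[...,1]>330)]; print("bench",np.median(b[:,2]))
E
```

```text
[408.35294636 303.0044311  306.79230928] 8.06380905985252 60.74259638786316 [-0.59491146  0.27420484 -1.77128472] [0.0289475  0.06381152 0.03836954]
4550 [ 25.00233876  -5.18694076 164.32522681] [119.18489611   4.97052276 169.52065369]
30 [ 32.7   0.3 166.4] 9.9
50 [ 50.4  -0.2 166.5] 9.9
70 [ 70.4  -0.2 166.6] 9.9
90 [ 90.3  -0.2 166.7] 10.0
110 [109.6  -0.3 166.8] 9.7
bench -1.4948283656280523
```

View pics/w1.png

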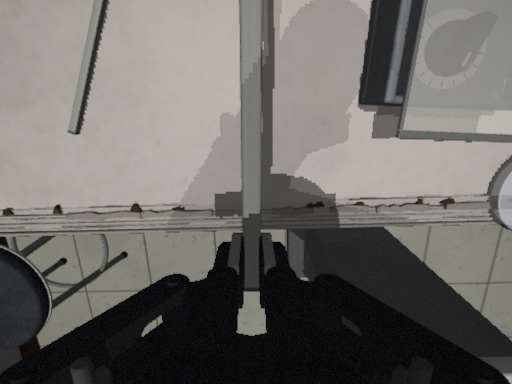

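Bar gripped level, 10 mm wide, centred in the pads at (252,200). Next I'll rotate it crosswise in front of the unit, above everything.

>>> carry_out --pt "0.005 0.01 0" --pt "0.01 0.02 0" --pt "0.015 0.03 0" --pt "0.02 0.04 0" --pt "0.025 0.05 0" --pt "0.027 0.052 0" --pt "0.027 0.052 0" --pt "0.027 0.052 0" --roll '[10, 20, 30, 40, 50, 60, 70, 80]' --claw '[0.005, 0.005, 0.005, 0.005, 0.005, 0.005, 0.005, 0.005]'

```text
clock: 6.25
position: [433.2, 249.4, 302.5]
ee_rot: [0.754, -0.656, -0.0, 0.001]
contact_force: [-0.4, -0.4, 0.4]
gripper_width: 8.4
grasp_force: 60.7
```

>>> carry_out --pt "0 0 0" --pt "0 0 0" --pt "0 0 0" --roll '[8, 12.5, 12.5]' --claw '[0.005, 0.005, 0.005]'

```text
clock: 6.62
position: [433.2, 249.6, 302.7]
ee_rot: [-0.681, 0.732, 0.0, -0.001]
contact_force: [0.9, -0.6, -0.4]
gripper_width: 8.1
grasp_force: 60.7
```

```bash
python3 - <<'E'
from h import *
s=read_state(); print(s["position"],yawx(s),w2u(s["position"]),s["wrist_torque"])
p=get_image("wrist");T=cam(p,s);C=cloud(p,T);save(p,"w2.png")
U=w2u(C)
for n in ("trim_unit","knob_grip","notch_mid","hinge","cover_lip"):
    for r in place_of(p,n)[:2]: 
        z={"knob_grip":41.5,"notch_mid":97,"hinge":62,"cover_lip":60}.get(n,0)
        print(n,np.round(r["at"]),round(r["conf"],2),w2u(atz(p,r["at"],z,T)).round(1),w2u(dep(p,r["at"],T)).round(1))
m=(U[...,2]>52)&(U[...,2]<72)&(abs(U[...,0])<120)&(abs(U[...,1])<100)&(p["z_map"]>0)
Q=U[m]; print(len(Q),np.percentile(Q,[1,50,99],axis=0).round(1)); print("front edge by y:",[(y,np.percentile(Q[abs(Q[:,1]-y)<5][:,0],1).round(1)) for y in range(-40,60,20) if (abs(Q[:,1]-y)<5).sum()>5])
p2=get_image("top");T2=cam(p2);U=w2u(cloud(p2,T2))
h=U[(U[...,2]>85)&(U[...,2]<115)&(abs(U[...,0]-76)<30)&(abs(U[...,1])<75)&(p2["z_map"]>0)]
for sg in (h[:,1]>0,h[:,1]<0): print("ear",sg.sum(),h[sg].min(0).round(1),h[sg].max(0).round(1))
E
```

```text
[433.20216332 249.605946   302.71946684] -1.643054298982626 [-100.85368626  104.02722159  302.71946684] [ 0.03482668  0.04090624 -0.02833876]
trim_unit [139.  78.] 0.68 [-0.6  2.1  0. ] [-23.7   8.2  62.4]
notch_mid [250.  94.] 0.48 [-100.4   20.    97. ] [-100.5   22.   136.8]
hinge [140.  77.] 0.55 [-24.3   7.1  62. ] [-24.2   7.1  61.8]
cover_lip [193.  64.] 0.73 [-60.9  -1.2  60. ] [-61.2  -1.   61.4]
30549 [[-67.9 -38.1  57.1]
 [  2.1   6.   61.4]
 [ 73.4  61.8  64.9]]
front edge by y: [(-40, np.float64(-68.0)), (-20, np.float64(-68.0)), (0, np.float64(-68.0)), (20, np.float64(-67.9)), (40, np.float64(-68.2))]
ear 44 [59.1 54.4 87.2] [ 96.9  62.3 111.8]
ear 43 [ 59.5 -61.8  86.5] [ 96.5 -55.  113.2]
```

View pics/w2.png

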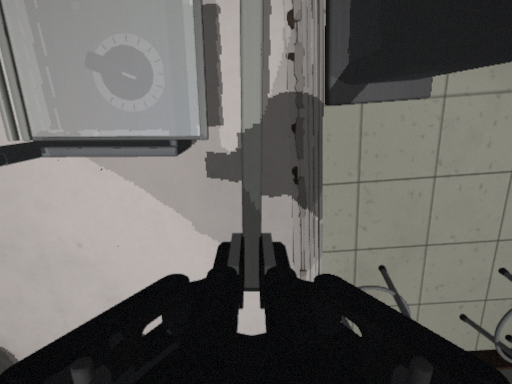

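The lip edge is at unit x = -68 and the cover at z about 61, as they should be, so the frame is good. I'll lower in front, then slide in under the lip.

>>> carry_out --pt "0 0 0.025" --pt "0 0 0.055" --pt "0 0 0.08" --pt "0 0 0.088" --pt "0 -0.015 0.088" --pt "0 -0.03 0.088" --pt "0 -0.043 0.088" --pt "0 -0.043 0.088" --roll '[0, 0, 0, 0, 0, 0, 0, 0]' --claw '[0.005, 0.005, 0.005, 0.005, 0.005, 0.005, 0.005, 0.005]'

```text
clock: 7.98
position: [477.7, 246.7, 216.1]
ee_rot: [-0.68, 0.733, -0.0, 0.001]
contact_force: [-0.9, -0.1, -1.2]
gripper_width: 7.8
grasp_force: 60.7
```

```bash
python3 - <<'E'
from h import *
s=read_state(); print(w2u(s["position"]),s["contact_force"],s["wrist_torque"],yawx(s)-YAW+np.pi/2)
p=get_image("wrist");save(p,"w3.png")
E
```

```text
[-56.26965134 104.39407662 216.13603399] [-0.9113277  -0.11765686 -1.15035243] [0.04225988 0.04090049 0.04057714] -0.0013384966628402495
```

>>> carry_out --pt "0 0 -0.01" --pt "0 -0.001 -0.02" --pt "0 -0.003 -0.03" --pt "0 -0.006 -0.04" --pt "0 -0.01 -0.05" --pt "0 -0.015 -0.059" --pt "0 -0.021 -0.068" --pt "0 -0.028 -0.076" --roll '[0, 0, 0, 0, 0, 0, 0, 0]' --claw '[0.005, 0.005, 0.005, 0.005, 0.005, 0.005, 0.005, 0.005]'

```text
clock: 9.02
position: [504.8, 244.7, 292.2]
ee_rot: [-0.681, 0.732, 0.0, -0.0]
contact_force: [-0.2, 0.5, -0.8]
gripper_width: 7.7
grasp_force: 60.7
```

```bash
python3 - <<'E'
from h import *
s=read_state(); print(w2u(s["position"]),s["contact_force"],s["wrist_torque"])
p=get_image("wrist");T=cam(p,s);R0=R.from_quat(s["ee_rot"]).as_matrix();L=(cloud(p,T)-s["position"])@R0
Q=L[(abs(L[...,1])<20)&(L[...,2]<190)&(L[...,2]>140)&(L[...,0]>25)&(p["z_map"]>0)]
for a in (30,60,90,110):
    q=Q[abs(Q[:,0]-a)<8]
    if len(q): print(a,np.median(q,0).round(1),np.ptp(q,axis=0).round(1))
save(p,"w4.png")
E
```

```text
[-29.09564034 104.37368653 292.23402701] [-0.19292363  0.53169406 -0.84363708] [ 0.08295215  0.18777093 -0.09178   ]
30 [ 31.7   0.4 166.5] [13.   9.8  4.6]
60 [ 6.11e+01 -1.00e-01  1.60e+02] [15.9 35.9 25.8]
90 [ 90.2   0.3 159.7] [16.  36.  26.1]
110 [109.3  -1.8 161. ] [16.  35.7 26.6]
```

View pics/w4.png

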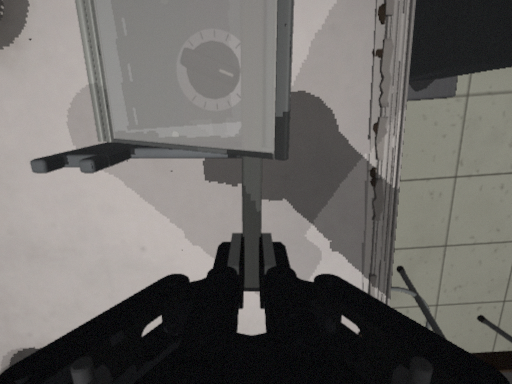

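The cover rides on the bar, which passes under its edge at (250,155). Carry on.

>>> carry_out --pt "0 -0.008 -0.007" --pt "0 -0.018 -0.013" --pt "0 -0.028 -0.018" --pt "0 -0.038 -0.021" --pt "0 -0.048 -0.023" --pt "0 -0.058 -0.023" --pt "0 -0.068 -0.022" --pt "0 -0.078 -0.02" --roll '[0, 0, 0, 0, 0, 0, 0, 0]' --claw '[0.005, 0.005, 0.005, 0.005, 0.005, 0.005, 0.005, 0.005]'

```text
clock: 10.07
position: [582.8, 239.0, 311.5]
ee_rot: [-0.681, 0.732, 0.0, -0.0]
contact_force: [-0.5, 0.8, 0.4]
gripper_width: 7.9
grasp_force: 60.8
```

```bash
cat > bar.py <<'E'
from h import *
s=read_state(); print("tcp",w2u(s["position"]).round(1),"F",s["contact_force"].round(2),"M",s["wrist_torque"].round(2))
for c in ("wrist","top","scene"):
    p=get_image(c);T=cam(p,s if c=="wrist" else None);U=w2u(cloud(p,T)); save(p,c+"_l.png")
    x0=w2u(s["position"])[0]; zb=s["position"][2]-170
    import sys
    if len(sys.argv)>1: x0,zb=float(sys.argv[1]),float(sys.argv[2])
    m=(abs(U[...,0]-x0)<14)&(abs(U[...,2]-zb-5)<7)&(p["z_map"]>0)
    Q=U[m]
    for a in range(-100,130,20):
        q=Q[abs(Q[:,1]-a)<10]
        if len(q)>4: print(c,a,len(q),np.median(q,0).round(1),np.percentile(q[:,0],[5,95]).round(1))
E
python3 bar.py
```

```text
tcp [ 49.1 104.4 311.5] F [-0.48  0.82  0.39] M [ 0.08  0.4  -0.09]
wrist -20 62 [ 57.1 -11.9 145.1] [55.5 58.3]
wrist 0 309 [ 56.4  -0.7 147.2] [55.2 58. ]
wrist 20 268 [ 56.3  19.5 146.9] [55.1 58. ]
wrist 40 237 [ 56.2  39.4 147.3] [55.  57.9]
wrist 60 489 [ 49.7  63.7 145. ] [44.7 53.6]
wrist 80 701 [ 48.7  79.7 145. ] [44.4 53.3]
wrist 100 939 [ 49.2  96.7 145.5] [37.6 60.8]
wrist 120 425 [ 48.6 118.2 145.3] [45.  52.5]
top -80 19 [ 50.3 -75.6 146.2] [46.7 55.5]
top -60 29 [ 51.4 -59.1 145.2] [46.9 55.5]
top -40 34 [ 51.6 -39.8 146.1] [46.9 56.9]
top -20 33 [ 51.7 -20.6 144.2] [46.5 58. ]
top 0 34 [ 51.1  -0.  145.5] [46.6 56.6]
top 20 28 [ 50.7  20.6 145.7] [46.8 55.9]
top 40 30 [ 51.3  40.  147. ] [46.  55.3]
top 60 29 [ 49.7  58.9 146.2] [46.4 54.2]
top 80 32 [ 50.9  81.2 145.6] [46.5 56.6]
top 100 12 [ 51.   93.4 147.2] [39.8 60.9]
scene -80 26 [ 46.2 -78.6 144.5] [43.2 52.3]
scene -60 34 [ 47.  -59.1 144.6] [42.8 52.7]
scene -40 47 [ 48.2 -40.1 146. ] [42.8 54.1]
scene -20 39 [ 49.5 -19.  145.7] [43.2 53.1]
scene 0 38 [ 47.8  -0.6 146. ] [42.6 52.7]
scene 20 43 [ 48.   20.4 146.1] [42.9 53.4]
scene 40 34 [ 47.4  40.3 146.3] [42.5 52.4]
scene 60 28 [ 44.6  61.1 145.4] [42.4 50.9]
scene 80 27 [ 45.6  80.2 146.2] [42.5 52.5]
scene 100 37 [ 48.6  94.8 147.5] [37.6 61.6]
```

Bar is straight at x about 49, z about 140. Move over the notches (x about 76, still above the ears) and check both ends.

>>> carry_out --pt "0 -0.008 0" --pt "0 -0.016 0.003" --pt "0 -0.023 0.008" --pt "0 -0.027 0.014" --pt "0 -0.027 0.02" --pt "0 -0.027 0.02" --roll '[0, 0, 0, 0, 0, 0]' --claw '[0.005, 0.005, 0.005, 0.005, 0.005, 0.005]'

```text
clock: 10.98
position: [608.7, 237.0, 290.6]
ee_rot: [-0.681, 0.732, 0.0, -0.001]
contact_force: [-0.7, 0.2, -0.6]
gripper_width: 8.0
grasp_force: 60.7
```

```bash
python3 bar.py | grep -v -e " 0 " -e " -20 "
```

```text
tcp [ 75.1 104.3 290.6] F [-0.71  0.21 -0.55] M [-0.01  0.36 -0.05]
wrist 20 1270 [ 75.9  19.6 123.9] [70.4 81.4]
wrist 40 1102 [ 75.5  39.8 124. ] [70.2 81.2]
wrist 60 799 [ 74.5  59.7 124.1] [70.1 79. ]
wrist 80 698 [ 74.4  79.6 124.1] [69.9 79.1]
wrist 100 937 [ 74.9  96.7 124.6] [64.3 86.8]
wrist 120 419 [ 74.4 118.2 124.5] [71.  78.3]
top -80 18 [ 76.2 -77.9 124.8] [70.9 78.9]
top -60 29 [ 73.8 -61.2 125.3] [71.2 79.3]
top -40 45 [ 77.4 -41.3 126.4] [71.7 84.4]
top 20 36 [ 77.4  20.2 125.2] [71.3 83.4]
top 40 38 [ 77.   39.9 126.4] [71.4 83.6]
top 60 29 [ 76.2  59.4 126.5] [71.6 82. ]
top 80 28 [ 75.6  79.3 125.9] [71.8 80.5]
top 100 11 [ 73.7  92.7 126.6] [66.4 79.3]
scene -80 29 [ 71.8 -78.1 124.9] [68.  77.8]
scene -60 32 [ 71.1 -60.1 125.7] [67.6 78.1]
scene -40 52 [ 75.4 -40.8 126.4] [67.8 82.1]
scene 20 45 [ 74.5  19.9 126.3] [68.  81.6]
scene 40 41 [ 74.4  38.9 126.7] [67.9 80.9]
scene 60 30 [ 70.8  59.4 126.4] [67.8 77.4]
scene 80 26 [ 70.4  79.7 126.4] [67.8 76.6]
scene 100 29 [ 71.8  94.2 127.2] [62.8 81.8]
```

Both ends line up at x about 75, inside the notch span 67 to 85. Lower slowly.

>>> carry_out --pt "0 -0.001 0.004" --pt "0 -0.001 0.008" --pt "0 -0.001 0.012" --pt "0 -0.001 0.016" --pt "0 -0.001 0.019" --pt "0 -0.001 0.021" --pt "0 -0.001 0.021" --roll '[0, 0, 0, 0, 0, 0, 0]' --claw '[0.005, 0.005, 0.005, 0.005, 0.005, 0.005, 0.005]'

```text
clock: 12.0
position: [610.0, 237.0, 270.4]
ee_rot: [-0.681, 0.732, 0.0, -0.0]
contact_force: [-1.5, -0.1, -0.4]
gripper_width: 7.8
grasp_force: 60.8
```

```bash
python3 bar.py | grep -v -e " 0 " -e " -20 "
```

```text
tcp [ 76.4 104.4 270.4] F [-1.52 -0.06 -0.42] M [-0.    0.44 -0.11]
wrist 20 1437 [ 77.8  19.7 104. ] [71.5 84.5]
wrist 40 1283 [ 77.8  39.7 104. ] [71.7 84.4]
wrist 60 1212 [ 75.9  59.1 104.2] [63.9 88.8]
wrist 80 694 [ 75.9  79.8 104. ] [71.4 80.4]
wrist 100 932 [ 76.4  96.9 104.4] [64.6 88. ]
wrist 120 422 [ 75.8 118.3 104.3] [72.4 79.8]
top -80 15 [ 75.3 -78.2 105.9] [71.9 79.7]
top -60 35 [ 76.  -58.8 106.4] [63.3 88.6]
top -40 42 [ 79.8 -41.  105.8] [73.1 87.1]
top 20 40 [ 79.8  19.  104.8] [72.4 87. ]
top 40 42 [ 79.5  38.9 106.6] [72.8 86.4]
top 60 39 [ 75.7  59.2 106.1] [64.6 88.4]
top 80 26 [ 76.1  79.  105.8] [72.1 81.1]
top 100 10 [ 74.5  92.8 105.4] [68.1 83.2]
scene -80 26 [ 72.8 -78.9 105.3] [68.3 79. ]
scene -60 52 [ 74.8 -60.3 105.1] [64.1 88.9]
scene -40 56 [ 77.9 -40.3 105.8] [68.8 84.2]
scene 20 46 [ 75.1  19.7 105.8] [69.  83.4]
scene 40 45 [ 75.7  40.2 105.9] [69.4 83.7]
scene 60 41 [ 75.1  59.1 104.9] [69.  87.2]
scene 80 26 [ 72.7  81.4 105.3] [69.1 77.6]
scene 100 29 [ 74.2  94.1 105.9] [64.5 84.4]
```

View pics/scene_l.png

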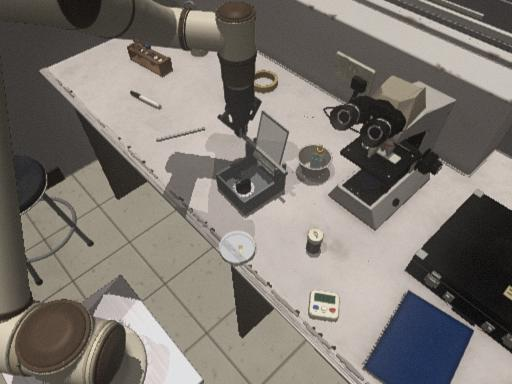

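The cover stands upright and the bar is in both notches, its top at z about 104.5 at each end. Another 2 mm down, then release.

>>> carry_out --pt "0 0 0.001" --pt "0 0 0.002" --pt "0 0 0.002" --pt "0 0 0.002" --pt "0 0 0.002" --pt "0 0 0.002" --roll '[0, 0, 0, 0, 0, 0]' --claw '[0.005, 0.005, 0.005, 0.015, 0.03, 0.04]'

```text
clock: 12.9
position: [610.3, 237.2, 268.9]
ee_rot: [-0.681, 0.732, -0.0, 0.0]
contact_force: [-1.1, 0.2, 0.7]
gripper_width: 40.1
grasp_force: 0.0
```

```bash
python3 bar.py 75 97| grep -e tcp -e "e -" -e "p -" -e " 60" -e " 80"; python3 -c "
from h import *;s=read_state();print(s['gripper_width'],s['grasp_force'],s['clock'])"
```

```text
tcp [ 76.7 104.5 268.9] F [-1.08  0.23  0.68] M [-0.05 -0.05 -0.05]
wrist 60 1140 [ 71.1  59.4 100.7] [62.3 86.1]
wrist 80 680 [ 72.3  79.8 100.4] [67.8 76.9]
top -80 16 [ 72.1 -75.7 102.4] [69.6 77. ]
top -60 29 [ 73.7 -61.1 102.6] [68.2 87.4]
top -40 39 [ 75.8 -41.2 102.3] [69.8 81.7]
top -20 40 [ 75.4 -21.3 101.7] [68.8 82. ]
top 60 33 [ 73.9  58.  102.6] [64.9 87.5]
top 80 26 [ 72.8  79.  100.9] [68.6 77.7]
scene -80 26 [ 70.4 -77.2 101.4] [66.2 76.2]
scene -60 41 [ 72.9 -60.5 101.7] [63.5 86.5]
scene -40 46 [ 73.1 -39.5 102.3] [66.1 79.7]
scene -20 46 [ 72.9 -19.2 101.9] [66.  78.9]
scene 60 32 [ 70.3  57.7 102.3] [61.5 85. ]
scene 80 23 [ 68.6  80.3 100.8] [65.7 75.8]
39.85877291151642 0.0 13.05
```

Step 1 done: bar at x about 72, top z about 102 at both ends. Retreat up, then forward over the knob.

>>> carry_out --pt "0 0 -0.02" --pt "0 0 -0.05" --pt "0 0 -0.09" --pt "0 0 -0.12" --pt "0 0.02 -0.12" --pt "0 0.05 -0.12" --pt "0 0.077 -0.12" --pt "0 0.077 -0.12" --roll '[0, 0, 0, 0, 0, 0, -10, -20]' --claw '[0.04, 0.04, 0.04, 0.04, 0.04, 0.04, 0.04, 0.04]'

```text
clock: 14.05
position: [531.7, 242.6, 389.4]
ee_rot: [0.8, -0.6, -0.0, -0.0]
contact_force: [1.3, -0.2, -0.3]
gripper_width: 40.3
grasp_force: 0.0
```

```bash
python3 - <<'E'
from h import *
s=read_state(); p=get_image("wrist"); print(np.round(p["T_tool_cam"],2)); print(w2u(s["position"]),yawx(s)-YAW,s["joints"].round(2))
p=get_image("scene");T=cam(p);U=w2u(cloud(p,T));save(p,"s5.png")
k=(abs(U[...,0])<26)&(abs(U[...,1])<26)&(U[...,2]>44)&(U[...,2]<58)&(p["z_map"]>0);Q=U[k];print(len(Q),Q.mean(0) if len(Q) else 0, cv2.minAreaRect(Q[:,:2].astype(np.float32)) if len(Q)>3 else 0)
for r in place_of(p,"knob_grip")[:2]: print(r, w2u(atz(p,r["at"],41.5,T)))
go(u2w(0,0,200),YAW-0.25)
E
```

```text
[[ 0.    0.96  0.29 75.08]
 [ 1.   -0.   -0.   -0.08]
 [ 0.    0.29 -0.96 32.37]
 [ 0.    0.    0.    1.  ]]
[ -2.0870818  104.26587679 389.382722  ] -1.2143503705940248 [ 0.7   0.33 -0.12 -0.   -1.12 -0.42]
76 [-2.28229516 -1.74729163 50.13214476] ((-1.4799604415893555, -0.10383319854736328), (14.034061431884766, 39.09248352050781), 66.58068084716797)
{'at': [242.1, 184.9], 'conf': 0.47} [-4.76520618 -1.69354653 41.5       ]
slide [98.5 34.9 34.3] roll -55.8
```

Depth gives the knob at about 0.41 rad, centred on the unit origin within 2 mm. Go above it and look.

>>> carry_out --pt "0.025 0.009 0" --pt "0.05 0.018 0" --pt "0.075 0.027 0" --pt "0.098 0.035 0.02" --pt "0.098 0.035 0.05" --pt "0.098 0.035 0.08" --pt "0.098 0.035 0.09" --pt "0.098 0.035 0.09" --roll '[-10, -20, -30, -40, -47, -47, -47, -47]' --claw '[0.04, 0.04, 0.04, 0.04, 0.04, 0.04, 0.04, 0.04]'

```text
clock: 15.2
position: [526.7, 138.9, 298.5]
ee_rot: [0.972, -0.235, -0.0, 0.0]
contact_force: [0.6, 0.4, 0.3]
gripper_width: 40.2
grasp_force: 0.0
```

```bash
python3 - <<'E'
from h import *
s=read_state(); print(w2u(s["position"]),yawx(s)-YAW,s["joints"].round(2),s["contact_force"],s["wrist_torque"])
for c in ("wrist","scene","top"):
    p=get_image(c);T=cam(p,s if c=="wrist" else None);U=w2u(cloud(p,T));save(p,c+"6.png")
    k=(abs(U[...,0])<28)&(abs(U[...,1])<28)&(U[...,2]>44)&(U[...,2]<58)&(p["z_map"]>0);Q=U[k];print(c,len(Q))
    if len(Q)>5:
        (cx,cy),(w,h),a=cv2.minAreaRect(Q[:,:2].astype(np.float32)); print(cx,cy,w,h,a,Q.mean(0))
E
```

```text
[  0.46074491   0.42596222 298.4821252 ] -0.40240991213539673 [ 0.56  0.35 -0.34  0.   -0.88  0.54] [0.58603881 0.37120317 0.29348939] [0.02807491 0.00327948 0.04684978]
wrist 669
0.7347126007080078 -0.02233123779296875 11.966062545776367 39.679744720458984 69.36370086669922 [ 1.81530776 -0.48113423 49.54396432]
scene 73
-1.7952404022216797 -0.4232349395751953 14.118696212768555 38.620784759521484 71.03622436523438 [-2.18200184 -1.76204752 50.45866981]
top 47
-1.8041000366210938 0.8706350326538086 12.261594772338867 32.36186599731445 66.07329559326172 [-2.28319197  0.76661347 50.98838992]
```

View pics/wrist6.png

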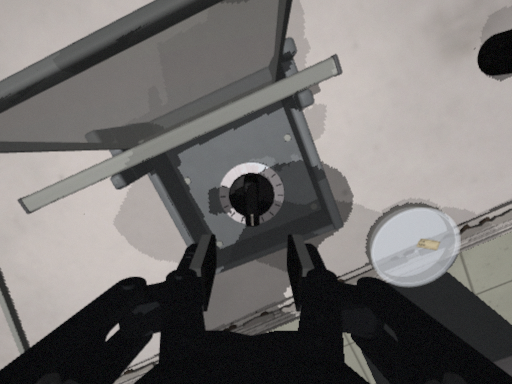

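The knob grip at (252,200) sits centred between the fingers at 0.36 rad, and the bar props the cover in both notches. Descend carefully.

>>> carry_out --pt "0 0 0.02" --pt "0 0 0.04" --pt "0 0 0.055" --pt "0 0 0.07" --pt "0 0 0.08" --pt "0 0 0.088" --pt "0 0 0.094" --pt "0 0 0.094" --roll '[-2.4, -2.4, -2.4, -2.4, -2.4, -2.4, -2.4, -2.4]' --claw '[0.04, 0.04, 0.04, 0.04, 0.04, 0.04, 0.04, 0.04]'

```text
clock: 16.35
position: [526.3, 138.8, 204.4]
ee_rot: [0.977, -0.215, -0.0, 0.0]
contact_force: [-0.3, -0.7, 0.3]
gripper_width: 40.0
grasp_force: 0.0
```

```bash
cat > bar2.py <<'E'
from h import *
s=read_state(); print(w2u(s["position"]).round(1),"roll",round(-(yawx(s)-YAW),3),"F",s["contact_force"].round(2),"M",s["wrist_torque"].round(3),"w",round(s["gripper_width"],1),"t",round(s["clock"],2))
p=get_image("top");T=cam(p);U=w2u(cloud(p,T)); save(p,"top_l.png")
Q=U[(abs(U[...,0]-74)<8)&(abs(U[...,2]-102)<6)&(p["z_map"]>0)&(abs(U[...,1])>64)]
for q in (Q[Q[:,1]>0],Q[Q[:,1]<0]): print(len(q),np.median(q,0).round(1) if len(q) else "",q[:,1].min().round(),q[:,1].max().round())
c=U[(U[...,2]>150)&(U[...,2]<215)&(U[...,0]>60)&(U[...,0]<120)&(abs(U[...,1])<55)&(p["z_map"]>0)]
if len(c): print("cover",len(c),np.median(c,0).round(1))
E
python3 bar2.py
```

```text
[1.000e-01 3.000e-01 2.044e+02] roll 0.359 F [-0.27 -0.65  0.28] M [-0.03   0.027 -0.057] w 40.0 t 16.35
34 [ 73.9 113.3 102.8] 96.0 125.0
28 [ 73.2 -72.8 102.5] -81.0 -64.0
cover 96 [ 92.1 -39.1 188.6]
```

>>> carry_out --pt "0 0 0" --pt "0 0 0" --pt "0 0 0" --pt "0 0 0" --pt "0 0 0" --pt "0 0 0" --roll '[0, 0, 0, 0, 0, 0]' --claw '[0.025, 0.015, 0.008, 0.008, 0.008, 0.008]'

```text
clock: 17.15
position: [526.4, 138.9, 205.2]
ee_rot: [0.977, -0.214, 0.0, -0.0]
contact_force: [-2.2, -1.3, 6.2]
gripper_width: 10.7
grasp_force: 59.3
```

```bash
cat > m.py <<'E'
from h import *
A=[]
for i in range(4):
    s=read_state();A.append(np.r_[s["wrist_torque"],s["contact_force"]]);get_image("wrist")
A=np.array(A);print("M,F",A.mean(0).round(3),"sd",A.std(0)[2].round(3),"roll",round(-(yawx(s)-YAW),3),"w",round(s["gripper_width"],1),"t",round(s["clock"],2),w2u(s["position"]).round(1))
E
python3 m.py
```

```text
M,F [-0.159  0.429 -0.045 -1.475 -0.529  5.597] sd 0.019 roll 0.359 w 10.5 t 17.3 [2.000e-01 4.000e-01 2.052e+02]
```

>>> carry_out --pt "0 0 0" --pt "0 0 0" --pt "0 0 0" --pt "0 0 0" --pt "0 0 0" --pt "0 0 0" --pt "0 0 0" --pt "0 0 0" --roll '[4, 8, 12, 16, 20, 24, 24, 24]' --claw '[0.008, 0.008, 0.008, 0.008, 0.008, 0.008, 0.008, 0.008]'

```text
clock: 18.35
position: [526.5, 138.9, 205.2]
ee_rot: [0.911, -0.413, 0.0, -0.0]
contact_force: [-1.9, 0.1, 5.1]
gripper_width: 10.5
grasp_force: 59.4
```

```bash
python3 m.py
```

```text
M,F [-0.067  0.375 -0.082 -1.827 -0.018  4.773] sd 0.022 roll 0.778 w 10.9 t 18.5 [2.000e-01 5.000e-01 2.052e+02]
```

```bash
sed -i 's/^A=np/print("j6 eff",read_state()["joint_efforts"][5].round(4));A=np/' m.py; python3 m.py
```

```text
j6 eff 0.0797
M,F [-0.049  0.38  -0.099 -1.212  0.208  5.397] sd 0.029 roll 0.778 w 10.8 t 18.7 [2.000e-01 5.000e-01 2.052e+02]
```

>>> carry_out --pt "0 0 0" --pt "0 0 0" --pt "0 0 0" --roll '[2, 4, 4]' --claw '[0.008, 0.008, 0.008]'

```text
clock: 19.12
position: [526.5, 139.0, 205.2]
ee_rot: [0.896, -0.444, 0.0, -0.0]
contact_force: [-1.6, 0.5, 5.5]
gripper_width: 10.7
grasp_force: 59.4
```

```bash
python3 m.py
```

```text
j6 eff 0.0777
M,F [-0.049  0.364 -0.063 -1.633 -0.18   5.626] sd 0.019 roll 0.848 w 10.6 t 19.27 [  0.3   0.5 205.2]
```

>>> carry_out --pt "0 0 0" --pt "0 0 0" --pt "0 0 0" --roll '[2, 3, 3]' --claw '[0.008, 0.008, 0.008]'

```text
clock: 19.7
position: [526.5, 139.0, 205.2]
ee_rot: [0.884, -0.468, 0.0, -0.0]
contact_force: [-1.9, 0.4, 4.0]
gripper_width: 10.1
grasp_force: 59.4
```

```bash
python3 m.py
```

```text
j6 eff -0.0054
M,F [-0.035  0.348  0.018 -0.736  0.164  4.704] sd 0.036 roll 0.9 w 10.5 t 19.85 [  0.3   0.5 205.2]
```

J6 effort reads cleanly. It shifted by 0.083 Nm over the last 3° (about 1.6 Nm/rad), so the stop may have been met near 0.85. Small step to confirm.

>>> carry_out --pt "0 0 0" --pt "0 0 0" --pt "0 0 0" --roll '[0.5, 1, 1]' --claw '[0.008, 0.008, 0.008]'

```text
clock: 20.27
position: [526.5, 139.0, 205.2]
ee_rot: [0.88, -0.475, 0.0, -0.0]
contact_force: [-0.7, -0.2, 5.6]
gripper_width: 10.2
grasp_force: 59.4
```

```bash
python3 m.py
```

```text
j6 eff -0.0517
M,F [-0.031  0.361  0.025 -1.071 -0.138  5.636] sd 0.028 roll 0.917 w 10.7 t 20.43 [  0.3   0.5 205.2]
```

>>> carry_out --pt "0 0 0" --pt "0 0 0" --pt "0 0 0" --roll '[0.5, 1, 1]' --claw '[0.008, 0.008, 0.008]'

```text
clock: 20.85
position: [526.5, 139.0, 205.2]
ee_rot: [0.876, -0.483, 0.0, -0.0]
contact_force: [-1.9, -0.0, 4.6]
gripper_width: 10.7
grasp_force: 59.4
```

```bash
python3 m.py
```

```text
j6 eff -0.0687
M,F [-0.018  0.331  0.077 -1.647 -0.254  4.959] sd 0.006 roll 0.935 w 10.8 t 21.0 [  0.3   0.5 205.2]
```

>>> carry_out --pt "0 0 0" --pt "0 0 0" --pt "0 0 0" --roll '[0.5, 1, 1]' --claw '[0.008, 0.008, 0.008]'

```text
clock: 21.42
position: [526.5, 139.0, 205.2]
ee_rot: [0.872, -0.49, 0.0, -0.0]
contact_force: [-1.4, -0.1, 4.9]
gripper_width: 10.7
grasp_force: 59.4
```

```bash
python3 m.py
```

```text
j6 eff -0.0857
M,F [-0.024  0.327  0.093 -0.909  0.192  4.784] sd 0.012 roll 0.952 w 11.0 t 21.57 [  0.3   0.6 205.2]
```

>>> carry_out --pt "0 0 0" --pt "0 0 0" --pt "0 0 0" --roll '[0.5, 1, 1]' --claw '[0.008, 0.008, 0.008]'

```text
clock: 22.0
position: [526.5, 139.0, 205.2]
ee_rot: [0.867, -0.498, 0.0, -0.0]
contact_force: [-0.9, 0.1, 5.2]
gripper_width: 10.6
grasp_force: 59.4
```

```bash
python3 m.py
```

```text
j6 eff -0.1029
M,F [-0.038  0.343  0.111 -1.223 -0.186  4.955] sd 0.061 roll 0.969 w 11.2 t 22.15 [  0.3   0.6 205.2]
```

>>> carry_out --pt "0 0 0" --pt "0 0 0" --pt "0 0 0" --roll '[0.5, 1, 1]' --claw '[0.008, 0.008, 0.008]'

```text
clock: 22.58
position: [526.5, 139.0, 205.2]
ee_rot: [0.863, -0.505, 0.0, -0.0]
contact_force: [-2.0, 0.5, 5.8]
gripper_width: 10.9
grasp_force: 59.4
```

```bash
python3 m.py
```

```text
j6 eff -0.1211
M,F [-0.044  0.336  0.126 -0.989 -0.178  5.276] sd 0.019 roll 0.987 w 10.7 t 22.73 [  0.3   0.6 205.2]
```

Torque rises steadily past the friction value, so the knob is on the stop. The spring load now is at least 0.04 Nm, and at most 0.2 Nm for the earliest allowed stop. Two more degrees keep it between 0.076 and 0.257 Nm.

>>> carry_out --pt "0 0 0" --pt "0 0 0" --pt "0 0 0" --pt "0 0 0" --pt "0 0 0" --pt "0 0 0" --roll '[0.5, 1, 1.5, 2, 2, 2]' --claw '[0.008, 0.008, 0.008, 0.008, 0.008, 0.008]'

```text
clock: 23.52
position: [526.6, 139.0, 205.2]
ee_rot: [0.854, -0.52, 0.0, -0.0]
contact_force: [-2.0, -0.2, 4.4]
gripper_width: 10.8
grasp_force: 59.4
```

```bash
python3 m.py; python3 bar2.py
```

```text
j6 eff -0.1577
M,F [-0.074  0.274  0.145 -1.382 -0.19   4.881] sd 0.015 roll 1.022 w 10.9 t 23.68 [  0.3   0.6 205.2]
[  0.3   0.6 205.2] roll 1.022 F [-1.53  0.19  5.11] M [-0.038  0.345  0.13 ] w 10.7 t 23.73
32 [ 74.4 114.4 101.7] 99.0 125.0
27 [ 74.3 -72.8 102.6] -81.0 -64.0
cover 93 [ 91.6 -39.1 188.7]
```

The torque is home and bar and cover are unmoved. Open and rise.

>>> carry_out --pt "0 0 0" --pt "0 0 0" --pt "0 0 0" --pt "0 0 0" --pt "0 0 -0.01" --pt "0 0 -0.03" --pt "0 0 -0.06" --pt "0 0 -0.09" --roll '[0, 0, 0, 0, 0, 0, 0, 0]' --claw '[0.015, 0.025, 0.035, 0.04, 0.04, 0.04, 0.04, 0.04]'

```text
clock: 24.78
position: [526.3, 138.8, 296.3]
ee_rot: [0.854, -0.521, 0.0, -0.0]
contact_force: [0.1, 0.1, -0.9]
gripper_width: 40.3
grasp_force: 0.0
```

```bash
python3 bar2.py; python3 - <<'E'
from h import *
s=read_state();p=get_image("wrist");T=cam(p,s);U=w2u(cloud(p,T))
Q=U[(abs(U[...,0])<28)&(abs(U[...,1])<28)&(U[...,2]>44)&(U[...,2]<58)&(p["z_map"]>0)]
print(cv2.minAreaRect(Q[:,:2].astype(np.float32)))
E
```

```text
[  0.    0.3 296.3] roll 1.022 F [ 0.12  0.14 -0.89] M [ 0.006 -0.017  0.004] w 40.3 t 24.77
((0.627558708190918, -0.11936378479003906), (11.92128849029541, 39.39448165893555), 35.07874298095703)Traceback (most recent call last):
  File "bar2.py", line 5, in <module>
    for q in (Q[Q[:,1]>0],Q[Q[:,1]<0]): print(len(q),np.median(q,0).round(1) if len(q) else "",q[:,1].min().round(),q[:,1].max().round())
                                                                                               ~~~~~~~~~~^^
    return umr_minimum(a, axis, None, out, keepdims, initial, where)
ValueError: zero-size array to reduction operation minimum which has no identity
```

```bash
sed -i 's/get_image("top")/get_image("scene")/; s/top_l/scene_end/; s/abs(U\[...,0\]-74)<8/abs(U[...,0]-72)<12/' bar2.py; python3 bar2.py
```

```text
[  1.1   0.9 299.1] roll 1.022 F [ 0.17  0.6  -0.73] M [-0.011 -0.025 -0.03 ] w 39.9 t 24.88Traceback (most recent call last):
  File "bar2.py", line 5, in <module>
    for q in (Q[Q[:,1]>0],Q[Q[:,1]<0]): print(len(q),np.median(q,0).round(1) if len(q) else "",q[:,1].min().round(),q[:,1].max().round())
                                                                                               ~~~~~~~~~~^^
    return umr_minimum(a, axis, None, out, keepdims, initial, where)
ValueError: zero-size array to reduction operation minimum which has no identity
```

View pics/scene_end.png

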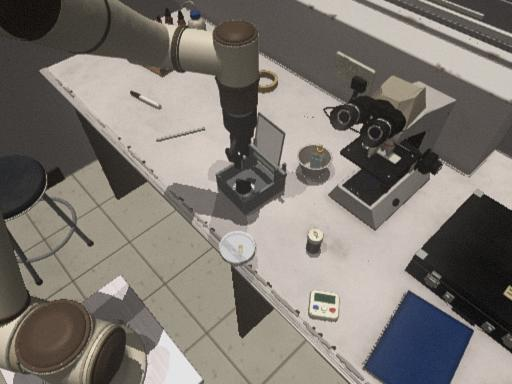

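The cover is still upright at (268,140). The gripper only hides the bar's left end, so I'll rise more, recheck and hand in.

>>> carry_out --pt "0 0 -0.04" --pt "0 0 -0.08" --pt "0 0 -0.12" --pt "0 0 -0.12" --pt "0 0 -0.12" --pt "0 0 -0.12" --roll '[0, 0, 0, 0, 0, 0]' --claw '[0.04, 0.04, 0.04, 0.04, 0.04, 0.04]'

```text
clock: 25.68
position: [526.1, 138.7, 413.0]
ee_rot: [0.854, -0.521, -0.001, 0.001]
contact_force: [0.1, -0.3, -0.4]
gripper_width: 39.9
grasp_force: 0.0
```

```bash
python3 bar2.py && python3 -c "
from bench import job_done;print(job_done())"
```

```text
[-1.00e-01  2.00e-01  4.13e+02] roll 1.023 F [ 0.14 -0.27 -0.43] M [ 0.033  0.071 -0.022] w 39.9 t 25.68
38 [ 69.3  81.3 101.7] 65.0 103.0
37 [ 68.8 -75.1 101.5] -84.0 -64.0
cover 566 [ 87.9  -3.1 180.4]
the job is handed in; nothing more can be done
None
```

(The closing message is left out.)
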